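# Lock the drive wheel and press its keyed axle home

### The job

First lock the robot's drive wheel on its stand: take the lock pin out of its block, stand it upright all the way down in the lock hole of the wheel and let go of it. Then take the axle that has the key and collar out of the rack, push its keyed end down into the wheel's hub, turning it until the key slips into the keyway, and push on until the collar sits flat on the hub. Finish while still gripping the axle and pressing it down firmly (15 N or a little more), so that a colleague can tighten the grub screw; the pin stays in, and the plain shaft and the other loose things are left alone.

Things in the scene. Friction and masses are not known exactly. Their poses are not given: they have to be found in the camera images.
- pin_grip (a point): Lock pin, steel, upright in its block: knurled round head 20 mm across, 34 mm tall, on a stem 12 mm across, 42 mm long, tip chamfered; 0.11 kg. This point: centre of the head, 17 mm above the head's underside (the shoulder that rests on the wheel at the end), 59 mm above the tip; z along the pin, up.
- pin_block: Fixed aluminium block, 56 x 56 x 36 mm, origin under its centre. The pin's stem stands 24 mm deep in it, so that the head's underside is 18 mm above the block.
- lock_hole (a point): Centre of the lock hole's mouth, 74 mm above the table, level with the wheel's flat disc: the one 14 mm hole through the disc, ringed by a steel bush, 60 mm from the wheel's axis, opposite the keyway. Below it a 13.5 mm bore of the fixed stand lines up; together 56 mm deep. With the pin fully in, pin_grip is 17 mm above this point.
- wheel (a joint): Turn (rad, 0 as found) of the drive wheel: rubber tyre, aluminium disc, 180 mm across, 40 mm thick, lying flat on a low round stand 190 mm across, top 74 mm above the table. It turns easily about its upright axis and would turn along with the axle until the pin locks it.
- hub_mouth (a point): Centre of the bore's mouth on the top face of the wheel's hub (46 mm across, 12 mm above the disc, 86 mm above the table). z up; x points from the axis to the middle of the keyway. Bore 21.5 mm across, 52 mm deep, open below; keyway 8 mm wide, out to 15 mm from the axis, the whole depth.
- axle_grip (a point): Keyed axle, upright, 124 mm tall, 20 mm across, tip chamfered, 0.36 kg. From the tip: key 6 mm wide, reaching 14 mm from the axis, at 14 to 42 mm; collar 36 mm across at 44 to 52 mm; round shaft above, to grip. This point: on the axis, 92 mm above the tip; z up, x to the key's side. Fully home it is 48 mm above hub_mouth; with the key lying on the hub's face, 78 mm.
- rack: Fixed grey block, 62 x 160 x 30 mm, origin under its centre. Its two sockets, 95 mm apart along its y and 12 mm deep, hold the keyed axle and the plain shaft. The key's bottom is then 2 mm above the block. A black keyseat strip on the axle's upper shaft and top end is on the key's side.
- plain_shaft: Bystander: plain steel shaft, 20 mm across, 110 mm tall, without key or collar, standing in the rack's other socket. Origin at the centre of its foot.
- bearing: Bystander: ball bearing, 47 mm across, 14 mm high, lying flat. Origin at the centre of its underside.
- gearmotor: Bystander: small gearmotor lying on the table, about 110 x 40 x 39 mm. Origin under its middle.
- screwdriver: Bystander: screwdriver, 190 mm long, lying along its own x. Origin at its middle, on the table.
- hex_key: Bystander: L-shaped hex key, 100 x 35 x 8 mm, lying flat. Origin at the middle of its long leg.
- screw_tub: Bystander: round white tub of screws, 80 mm across, 34 mm high. Origin at the centre of its underside.
- caliper: Bystander: caliper, 200 mm long, lying flat. Origin at the middle of its beam.

How it is judged:
By the outcome, as a careful person would: the job done as asked, in the order asked, and still so for the second after the job is handed in, while the arm keeps its last pose, push and grip.
It also fails if it takes over 61 s, if anything falls off the work surface, if the arm or the gripper's body presses on something with over 40 N, if the wrist force passes 120 N, or if a joint passes its speed limit or range.

### The arm

A 6-joint arm with a two-finger parallel gripper is mounted at the origin on the work surface. World frame = base frame: x ahead of the robot, y to its left, z up, the work surface at z = 0. Lengths are in mm, angles in rad, forces in N, time in s.
With the tool pointing down it reaches from about 275 to 825 mm from the base axis. Payload 4.9 kg.
Tool frame: the origin (TCP) lies at the very end of the fingers, on their centre line; the grasp point (between the pads) lies 19 mm behind it; z points along the fingers, y is the direction in which the jaws open and shut (so a half turn about z gives the same grasp; the last joint's range is limited). The gripper opens to 85 mm and grips with 20 to 120 N. Pads are 22 mm wide; open, the fingers measure 114 mm over their backs; the gripper's body (76 mm by 85 mm) begins 54 mm behind the grasp point. The pads swing forward as they close: fully open they stand 13 mm farther back than shut.
Start: joints at [-1.425, 0.326, -0.193, 1.052, 0, 1.437], TCP at [151.901, -528.625, 231.281] pointing down, gripper open.
Joint ranges: [-2.65, 2.65], [-0.97, 1.79], [-1.3, 1.35], [-1.93, 2.1], [-1.47, 1.37], [-3.14, 3.14]. Speed limits (rad/s): [2.57, 2.57, 3.14, 3.14, 3.14, 3.14].

### API

Orientations are given as [roll, pitch, yaw] about the fixed x, y, z axes, in that order (R = Rz(yaw) Ry(pitch) Rx(roll)).
In Python, from bench import bot, solve_ik, imaging gives the robot as it stands. Calls block until the motion is done:
- bot.move_ptp(position, orientation): joint-space move of the TCP to a pose.
- bot.movel(position, rot=None, max_speed=150, threshold=None): straight line of the TCP; rot=None keeps the orientation; max_speed is the mean speed in mm/s. With threshold (N) it stops when the force on the tool has changed by that much, and returns True; else False.
- bot.move_j(angles): joint-space move.
- bot.grip(opening, effort=None): opening from 0.0 (shut) to 1.0 (fully open); effort is the grip in N (None keeps the last); returns when the fingers have stopped.
- bot.dwell(seconds).
- solve_ik(position, orientation): joint angles nearest the present ones, or None.
- bot.get_state(): the state.
- imaging.capture(name): name is "side" or "top"; returns the picture (420x560x3 uint8, blue, green, red); there is no depth.
- imaging.camera_model(name): a dict with "K" (3x3 intrinsics, pixels), "position" and "rotation" of the camera in the world. Camera axes: x right, y up, looking along -z (the intrinsics and any distortion apply to the point x, -y, -z); pixel columns grow to the right and rows downward; lengths in mm; the calibration is good to about 2 mm. A picture is of the moment at which its call begins. camera_model takes no time and is no camera call.
A pose or a line that the arm cannot do raises bot.IKError and nothing moves.
- bot.sign_off(): hands the job in, once; it reports no verdict.
The state is a dict: "t": time; "qpos": joint angles; "joint_velocities": joint speeds; "effort": joint torques, N m; "tcp_pos": TCP position; "orientation": TCP orientation; "contact_force": force on the tool from outside, world axes, zero at the start; "wrist_torque": the same for the moment, N m; "opening": opening from 0.0 (shut) to 1.0 (fully open).
Only numpy, scipy, OpenCV 4.12 (cv2) and the standard library are available. Lean on these libraries where they do the work, as an engineer would, in place of code of your own. Each camera call takes 0.05 s, during which the arm holds its last target.

## Working session

There is one attempt and no reset: what is moved stays moved. The work goes in short steps, each a Python script; the robot and the scene stay as the last script left them, time stands still between calls to the robot, and variables do not carry over. Pictures are saved under pics/ and viewed, and the job is handed in when it is done.

```bash
ls; mkdir -p pics; python3 - <<'E'
from bench import bot, solve_ik, imaging
import cv2
for n in ("side","top"):
    im=imaging.capture(n); cv2.imwrite(f"pics/{n}0.png",im)
    m=imaging.camera_model(n); print(n,m)
print(bot.get_state())
E
```

```text
pics
side {'K': array([[500.49031876,   0.        , 282.64932903],
       [  0.        , 500.49031876, 205.69889147],
       [  0.        ,   0.        ,   1.        ]]), 'position': array([ 235.37049484, -792.17008143,  646.89312358]), 'rotation': array([ 0.99435672,  0.01223938, -0.3769724 ])}
top {'K': array([[450.9508846 ,   0.        , 277.71263092],
       [  0.        , 450.9508846 , 210.12863452],
       [  0.        ,   0.        ,   1.        ]]), 'position': array([ 495.76807117,    3.39437423, 1117.61020561]), 'rotation': array([ 0.03648837, -0.00868496, -1.54761439])}
{'t': 0.1, 'qpos': array([-1.42519383e+00,  3.26849893e-01, -1.93468945e-01,  1.05200222e+00,
        8.91018495e-06,  1.43660408e+00]), 'joint_velocities': array([ 0.00160467, -0.00161671,  0.00198055,  0.00130403,  0.00076262,
       -0.00110916]), 'effort': array([ 4.73805412e-04, -4.44240868e+01,  2.63038105e+01,  7.93426152e-03,
       -1.77609527e-04,  1.54796214e-05]), 'tcp_pos': array([ 151.82992142, -528.09571356,  230.59662866]), 'orientation': array([-3.14008283e+00, -2.12823180e-04,  2.79794570e-01]), 'contact_force': array([-0.68153549,  0.35756648,  0.51423037]), 'wrist_torque': array([-0.02466369, -0.01624049,  0.00041523]), 'opening': 1.0015793570320215}
```

View pics/side0.png

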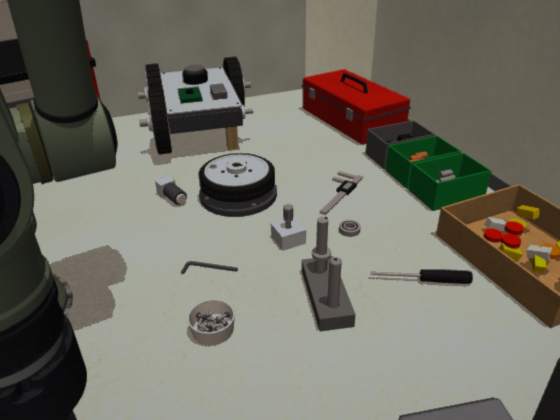

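View pics/top0.png

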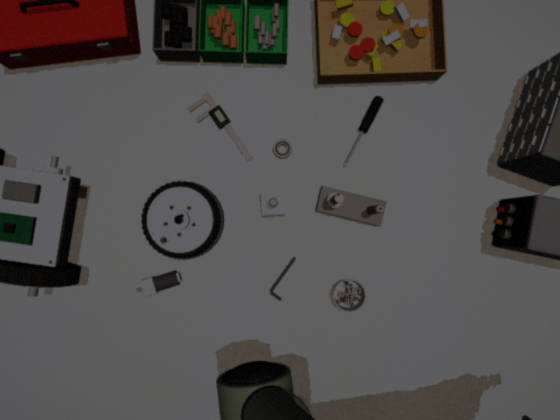

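The side view shows the wheel at (237,180), the pin at (288,225) and the rack with the keyed axle at (322,240) and the plain shaft at (334,280). The top view has the wheel at (182,219), pin at (272,204), keyed axle at (336,200) and plain shaft at (375,209). I'll enlarge these areas.

```bash
cat > h.py <<'E'
import numpy as np, cv2
from scipy.spatial.transform import Rotation as Ro
from bench import bot, solve_ik, imaging
def cam(n):
    m=imaging.camera_model(n); return m['K'],np.array(m['position']),Ro.from_euler('xyz',m['rotation']).as_matrix()
def ray(n,u,v):
    K,p,R=cam(n); d=np.linalg.solve(K,[u,v,1.]); d=R@np.array([d[0],-d[1],-d[2]]); return p,d/np.linalg.norm(d)
def plane(n,u,v,z):
    p,d=ray(n,u,v); return p+d*(z-p[2])/d[2]
def proj(n,P):
    K,p,R=cam(n); c=R.T@(np.asarray(P,float)-p); q=K@np.array([c[0],-c[1],-c[2]]); return q[:2]/q[2]
E
python3 - <<'E'
from h import *
s=cv2.imread('pics/side0.png');t=cv2.imread('pics/top0.png')
c=lambda im,x,y,w,h,k:cv2.resize(im[y:y+h,x:x+w],None,fx=k,fy=k,interpolation=cv2.INTER_CUBIC)
tt=np.clip(t.astype(float)*1.6,0,255).astype(np.uint8)
cv2.imwrite('pics/c1.png',c(tt,130,170,100,100,6))
cv2.imwrite('pics/c2.png',c(tt,250,170,140,70,5.7))
cv2.imwrite('pics/c3.png',c(s,190,145,130,100,6))
cv2.imwrite('pics/c4.png',c(s,265,200,100,130,4.6))
for nm,n,u,v,z in [('wheel','top',182,219,74),('pinhead','top',272,203,87),('axle top','top',336,198,142)]: print(nm,plane(n,u,v,z))
E
```

```text
wheel [508.37020002 215.77959353  74.        ]
pinhead [549.5991657    8.76410716  87.        ]
axle top [ 560.86595611 -130.06747796  142.        ]
```

View pics/c1.png

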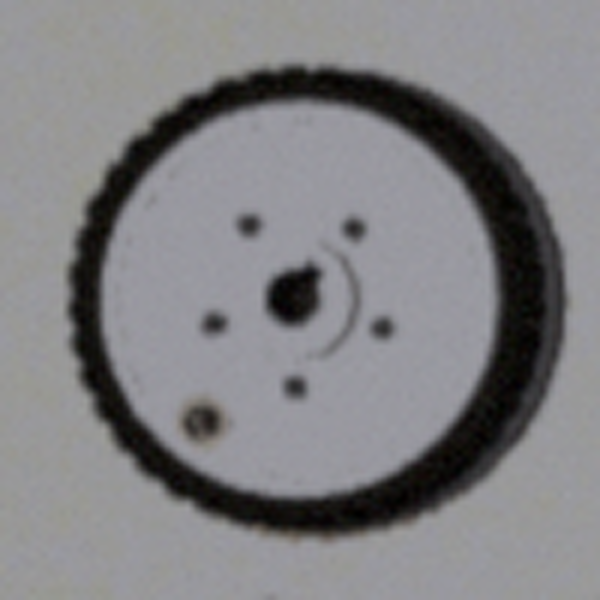

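View pics/c2.png

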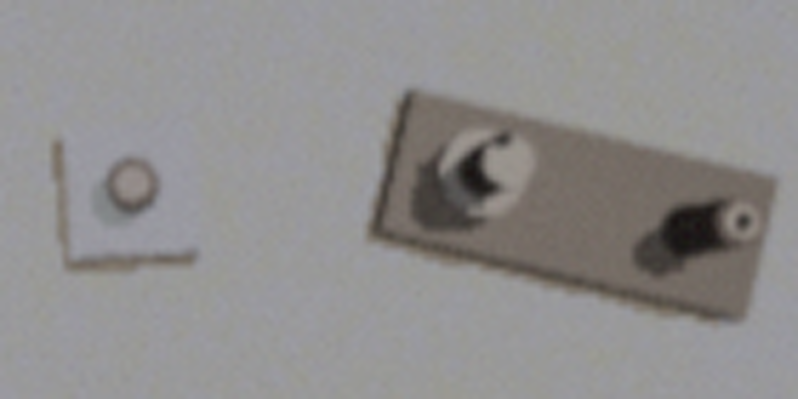

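View pics/c3.png

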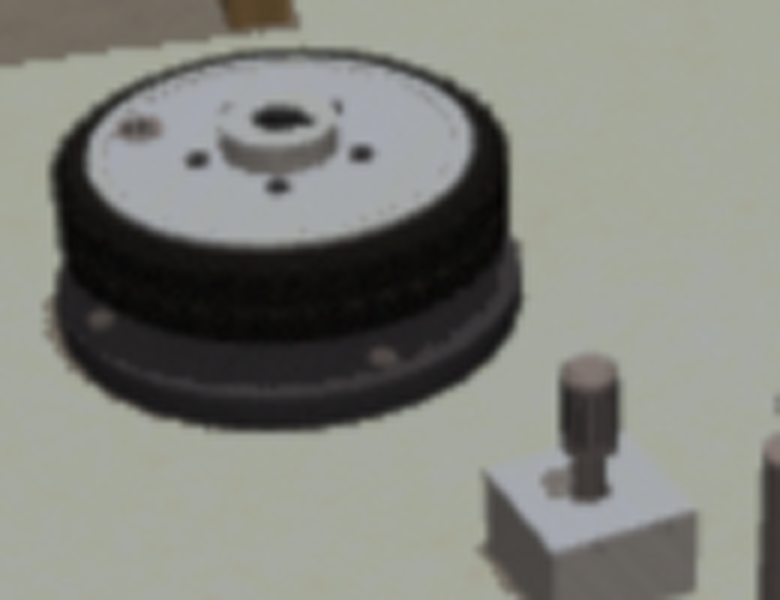

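View pics/c4.png

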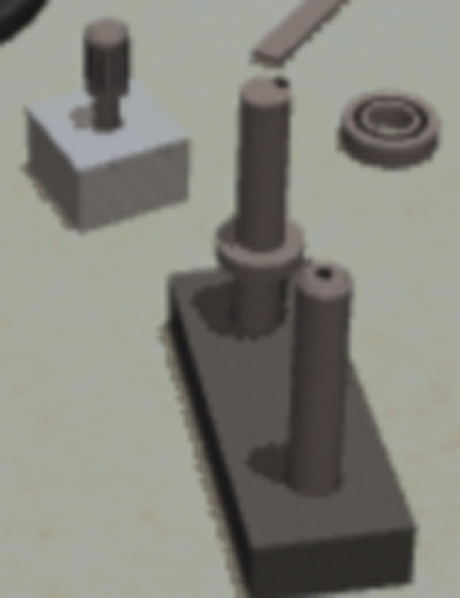

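```bash
python3 - <<'E'
from h import *
s=cv2.imread('pics/side0.png');t=cv2.imread('pics/top0.png')
g={'top':cv2.cvtColor(t,6),'side':cv2.cvtColor(s,6)}
def up(n,x,y,w,h,k,name,gain):
    a=np.clip(cv2.resize(g[n][y:y+h,x:x+w],None,fx=k,fy=k,interpolation=cv2.INTER_CUBIC)*gain,0,255).astype(np.uint8)
    return a
# disc contour
for n,c,th in (('top',(190,207),70),('side',(213,178),110)):
    m=(g[n]>th).astype(np.uint8)
    nl,lab,st,ce=cv2.connectedComponentsWithStats(m,connectivity=4)
    l=lab[c[1],c[0]]; mm=(lab==l).astype(np.uint8)
    cs,_=cv2.findContours(mm,0,1); cc=max(cs,key=cv2.contourArea)
    e=cv2.fitEllipse(cv2.convexHull(cc)); print(n,'disc',g[n][c[1],c[0]],st[l],e,plane(n,*e[0],74))
# convolve darkness centroid
def dark(n,u,v,r,name,z,off=0):
    p=g[n][v-r:v+r+1,u-r:u+r+1].astype(float); b=np.percentile(p,85); w=np.clip(b-p-0.25*(b-p.min()),0,None)
    yy,xx=np.mgrid[-r:r+1,-r:r+1]; cu=u+(w*xx).sum()/w.sum(); cv=v+(w*yy).sum()/w.sum()
    print(n,name,cu,cv,plane(n,cu,cv,z).round(1))
dark('top',163,240,4,'lock',74); dark('top',178,219,7,'bore',86)
dark('side',213,166,4,'lock',74); dark('side',237,165,4,'bore',86)
# print local arrays
np.set_printoptions(linewidth=200)
print(g['top'][192:216,262:282]); print(g['top'][186:216,324:350])
print(g['side'][200:240,280:298]);print(g['side'][210:236,312:334])
E
```

```text
top disc 60 [    0     0   560   420 55833] ((552.4480590820312, 159.3941192626953), (131.08985900878906, 239.65887451171875), 20.032764434814453) [ 667.81519679 -644.17064722   74.        ]
side disc 168 [ 205  154   64   32 1424] ((236.1225128173828, 169.63894653320312), (31.028751373291016, 63.95136260986328), 86.51237487792969) [509.26268614 217.96973122  74.        ]
top lock 163.30692076228686 239.80717151454363 [459.4 257.3  74. ]
top bore 178.478496077901 218.76656748715175 [508.6 221.4  86. ]
side lock 212.32803271240346 165.72830531576557 [462.2 258.9  74. ]
side bore 236.57087140628482 164.4874080677513 [511.9 220.5  86. ]
[[96 96 96 95 97 97 96 96 97 96 96 95 95 95 95 96 97 96 96 97]
 [97 95 96 97 96 96 97 96 97 96 96 96 97 96 96 97 96 95 96 97]
 [99 97 97 96 96 97 96 95 96 97 97 96 96 97 95 95 95 96 97 96]
 [96 97 96 96 96 96 96 98 97 97 97 96 95 96 96 96 96 96 98 96]
 [95 96 97 96 96 97 97 96 96 97 95 95 95 94 95 98 96 96 96 97]
 [98 96 96 98 97 97 97 96 95 89 85 86 89 91 95 96 96 96 96 97]
 [95 98 96 96 95 97 96 93 82 76 68 71 75 77 89 95 96 98 96 96]
 [95 96 95 97 97 
[... 8153 characters left out ...]
4  57  61  63  64  65  66  66  63  78 150 164 166 166 166 166]
 [166 166 166 163 137  80  55  57  60  62  64  65  66  65  64  79 151 165 166 166 166 166]
 [167 167 167 164 137  80  54  56  61  63  64  65  65  65  64  87 152 165 167 167 167 166]
 [167 166 166 164 136  79  55  57  60  62  63  66  65  66  66  90 153 165 167 166 166 166]
 [166 166 167 162 123  70  54  57  60  63  64  65  66  65  65  90 151 164 165 167 166 166]
 [166 166 165 161 118  68  55  58  60  63  64  65  66  65  65  90 152 164 166 166 167 166]
 [165 165 164 161 117  67  55  57  60  63  65  65  65  66  64  90 152 165 166 166 166 166]
 [165 165 166 161 117  68  54  57  60  62  65  65  66  65  64  91 153 166 166 166 167 167]]
```

```bash
python3 - <<'E'
from h import *
def tri(a,b):
    (p,d),(q,e)=ray('top',*a),ray('side',*b)
    A=np.stack([d,-e],1); x=np.linalg.lstsq(A,q-p,rcond=None)[0]; return (p+d*x[0]+q+e*x[1])/2, np.linalg.norm(p+d*x[0]-q-e*x[1])
for nm,a,b,z in [('pin',(272.5,201.7),(287.9,206.3),88),('axle',(339,198),(320.7,219.3),142),('strip',(337.7,193.8),(325.7,217.3),142),('lock',(163.3,239.8),(212.33,165.7),74),('bore',(178.5,218.8),(236.6,164.5),86)]:
    P=plane('top',*a,z);Q=plane('side',*b,z); print(nm,P.round(1),Q.round(1),tri(a,b)[0].round(1),round(tri(a,b)[1],1))
im=cv2.imread('pics/top0.png',0); m=((im>45)).astype(np.uint8)
nl,lab,st,ce=cv2.connectedComponentsWithStats(m,connectivity=4)
l=lab[200,190]; cs,_=cv2.findContours((lab==l).astype(np.uint8),0,1); cc=max(cs,key=cv2.contourArea); e=cv2.fitEllipse(cc); print(st[l],e,plane('top',*e[0],74))
# rack outline points
print(plane('top',250+412/5.7,170+92/5.7,30),plane('top',250+776/5.7,170+178/5.7,30),plane('top',250+372/5.7,170+238/5.7,30))
E
```

```text
pin [552.5   7.7  88. ] [554.6   3.5  88. ] [554.2   7.1  85.8] 3.3
axle [ 561.  -136.6  142. ] [ 561.5 -134.9  142. ] [ 560.9 -136.4  143.1] 0.1
strip [ 570.1 -133.6  142. ] [ 572.4 -132.6  142. ] [ 570.8 -133.8  143. ] 1.8
lock [459.4 257.3  74. ] [462.2 259.   74. ] [460.6 256.6  75.6] 2.2
bore [508.5 221.3  86. ] [512.  220.4  86. ] [510.2 220.8  86.2] 3.6
[ 147  186   66   67 3385] ((179.4734344482422, 219.30810546875), (65.501220703125, 66.03858184814453), 42.67765426635742) [507.52301945 221.58131509  74.        ]
[ 596.29694642 -111.62415606   30.        ] [ 563.39780467 -266.9957594    30.        ] [533.88377631 -95.88065171  30.        ]
```

Estimates so far: pin (553.5, 6), axle (561, -136) with key at about 15°, lock hole (461, 258), and wheel axis (509.5, 221) with the keyway at about -36°. Next I pick the pin.

```bash
cat >> h.py <<'E'
pi=np.pi
def O(yawdeg): 
    y=np.radians(yawdeg); y=(y+pi)%(2*pi)-pi
    return [pi,0,y]
def st():
    s=bot.get_state(); print('t %.2f'%s['t'],'tcp',s['tcp_pos'].round(2),'o',np.degrees(s['orientation']).round(1),'F',s['contact_force'].round(1),'T',s['wrist_torque'].round(2),'open %.3f'%s['opening'],'q6 %.2f'%s['qpos'][5]); return s
def snap(n,name,x=None,k=1,gain=1.):
    im=imaging.capture(n); cv2.imwrite(f'pics/{name}_raw.png',im)
    if x: im=im[x[1]:x[1]+x[3],x[0]:x[0]+x[2]]
    im=cv2.resize(im,None,fx=k,fy=k,interpolation=cv2.INTER_CUBIC); im=np.clip(im*gain,0,255).astype(np.uint8)
    cv2.imwrite(f'pics/{name}.png',im)
E
python3 - <<'E'
from h import *
bot.move_ptp([553.5,6,160],O(144)); st()
bot.grip(0.6); st()
bot.movel([553.5,6,60],max_speed=100,threshold=12); st()
snap('side','a1',(230,150,130,100),6)
bot.grip(0.0,40); s=st()
snap('side','a2',(230,150,130,100),6)
E
```

```text
t 2.49 tcp [553.64   5.12 160.12] o [-180.     0.   143.9] F [ 1.4 -0.   0.3] T [-0.08  0.03 -0.01] open 0.995 q6 0.51
t 2.92 tcp [553.48   5.85 160.  ] o [-180.   -0.  144.] F [ 0.2 -0.3 -0.3] T [0.07 0.04 0.  ] open 0.598 q6 0.51
t 4.08 tcp [554.08   5.95  60.6 ] o [1.80e+02 1.00e-01 1.44e+02] F [ 0.4 -1.  -0.7] T [ 0.01  0.06 -0.03] open 0.604 q6 0.51
t 4.51 tcp [554.02   6.05  60.58] o [1.80e+02 1.00e-01 1.44e+02] F [0.2 0.3 4.6] T [ 0.16 -0.   -0.  ] open 0.219 q6 0.51
```

View pics/a1.png

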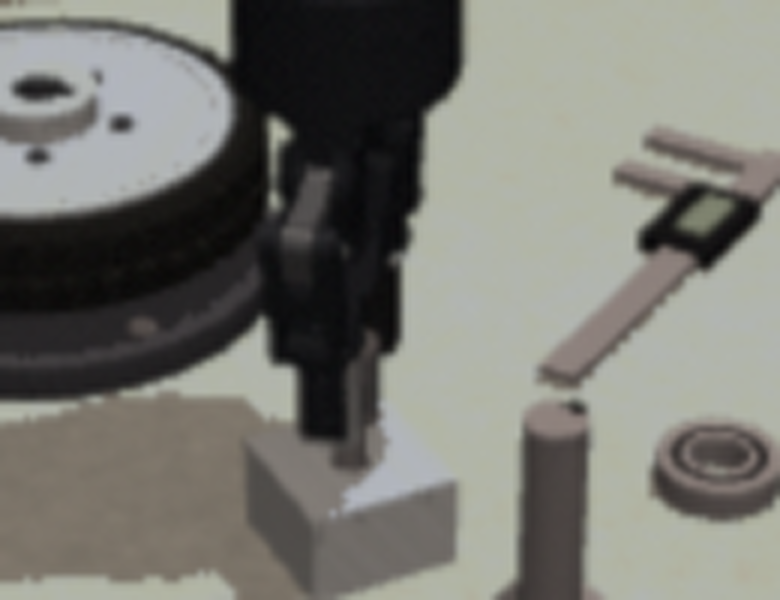

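View pics/a2.png

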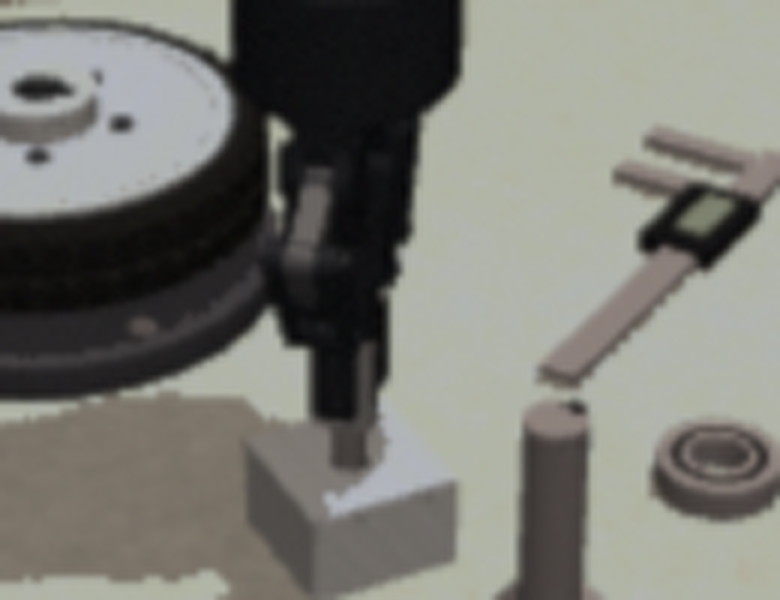

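The fingers close on the pin's head. I'll lift it and hover over the lock hole.

```bash
python3 - <<'E'
from h import *
bot.grip(0.0,70)
bot.movel([554,6,150],max_speed=120); st()
bot.movel([460.8,258,150],max_speed=180); st()
bot.movel([460.8,258,131],max_speed=80); st()
snap('side','b1',(160,110,130,100),6); snap('top','b2',(120,170,120,100),6,1.6)
E
```

```text
t 5.67 tcp [553.26   6.04 149.15] o [-1.799e+02 -1.000e-01  1.440e+02] F [-0.1  0.1 -1.3] T [0.01 0.05 0.02] open 0.207 q6 0.51
t 7.32 tcp [461.06 257.37 149.96] o [-180.     0.   143.9] F [ 0.2 -0.2 -1.4] T [-0.02 -0.03 -0.03] open 0.207 q6 1.00
t 7.70 tcp [460.47 257.44 130.53] o [-179.9   -0.   144. ] F [ 0.1 -0.  -0.3] T [-0.02 -0.03  0.02] open 0.207 q6 1.00
```

View pics/b1.png

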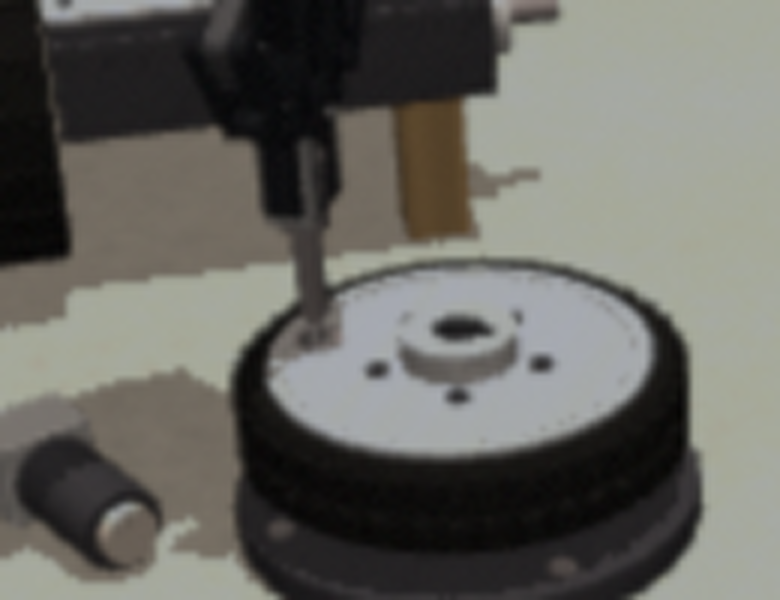

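View pics/b2.png

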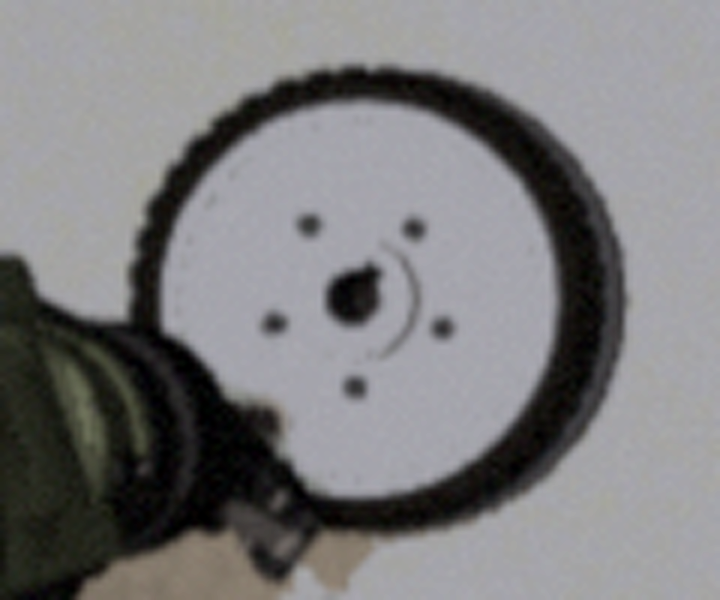

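```bash
python3 - <<'E'
from h import *
np.set_printoptions(linewidth=200)
g=cv2.imread('pics/b1_raw.png',0); print(g[145:172,204:222])
for z in (82,90,120): print(z,proj('side',[460.47,257.44,z]), proj('side',[553.5,6,z]))
a=cv2.imread('pics/a1_raw.png',0); print(a[218:229,283:296])
E
```

```text
[[ 47  26  21  21  18  18  37  62  55  39  52  98 107 109 108 107 107 107]
 [ 75  63  54  50  49  45  59  66  54  45  53  98 106 107 107 106 106 106]
 [ 96  87  77  66  63  62  67  68  59  52  59  98 106 108 107 106 107 106]
 [107 104  92  76  65  62  61  61  58  62  89 104 107 107 106 106 107 108]
 [109 109 104  98  79  64  61  59  57  71  99 106 108 107 107 108 108 108]
 [109 109 108 105  83  64  60  59  57  72 100 108 108 109 109 109 109 107]
 [107 107 108 105  83  64  60  60  57  67  99 106 108 113 114 115 113 113]
 [106 107 107 106  93  67  60  60  56  65 104 113 117 145 153 153 154 154]
 [114 115 116 116 118  78  62  60  56  70 138 152 153 162 165 165 165 165]
 [155 154 154 154 151  91  63  60  57  70 146 163 163 164 166 166 162 161]
 [165 165 166 166 159  94  62  59  57  66 132 160 164 160 159 156 128 116]
 [165 166 166 167 160  96  62  60  57  63 121 155 155 123 104  95  78  79]
 [166 166 166 166 161 105  66  61  57  55  83 107  96  71  71  94 116 139]
 [166 166 167 166 162 116  73  60  57  51  46  56  75  98 137 147 146 147]
 [166 166 166 166 159 117  73  61  58  52  49  72 
[... 1009 characters left out ...]
34367] [286.94852958 204.98100535]
120 [210.03985308 148.86734743] [286.83590378 192.47592544]
[[ 16  15  15  15  33  67  67  50  49  60 130 171 178]
 [ 16  17  16  18  32  67  68  54  55  65 123 170 178]
 [ 17  19  17  17  33  67  68  56  64  90 150 175 180]
 [ 17  15  13  15  33  68  72  66  99 113 138 171 179]
 [ 26  23  21  20  36  70  76  69 108 117 128 166 178]
 [ 69  61  54  46  55  72  73  69 110 118 122 144 173]
 [104  99  80  68  67  71  67  66 111 119 125 159 176]
 [118 113  88  68  66  67  63  65 108 120 127 169 178]
 [122 112  83  64  64  66  62  61  93 125 135 170 179]
 [122 118  90  70  68  68  67  68  94 130 161 177 179]
 [121 122 115 103  99  93  91 107 125 160 177 180 179]]
```

The pin hangs upright and its stem lines up with the hole in the side view (column about 212). I'll probe down, with a force-guarded spiral search.

```bash
python3 - <<'E'
from h import *
x0,y0=460.8,258.0
offs=[(0,0)]+[(r*np.cos(a),r*np.sin(a)) for r,n in ((1.3,6),(2.6,10)) for a in np.arange(n)*2*pi/n+2.5]
for i,(dx,dy) in enumerate(offs):
    hit=bot.movel([x0+dx,y0+dy,112],max_speed=40,threshold=6)
    s=bot.get_state(); z=s['tcp_pos'][2]; print(i,round(dx,1),round(dy,1),hit,s['tcp_pos'].round(1),s['contact_force'].round(1),round(s['t'],1))
    if z<116: break
    if s['t']>20: break
    bot.movel([s['tcp_pos'][0],s['tcp_pos'][1],125],max_speed=60)
    if i+1<len(offs): bot.movel([x0+offs[i+1][0],y0+offs[i+1][1],125],max_speed=60)
st()
snap('side','d1',(160,110,130,100),6)
E
```

```text
0 0 0 False [460.7 257.9 111.8] [ 0.   0.2 -1.6] 8.4
t 8.43 tcp [460.67 257.91 111.78] o [-180.   -0.  144.] F [ 0.   0.2 -1.6] T [-0.05 -0.03 -0.04] open 0.207 q6 1.00
```

View pics/d1.png

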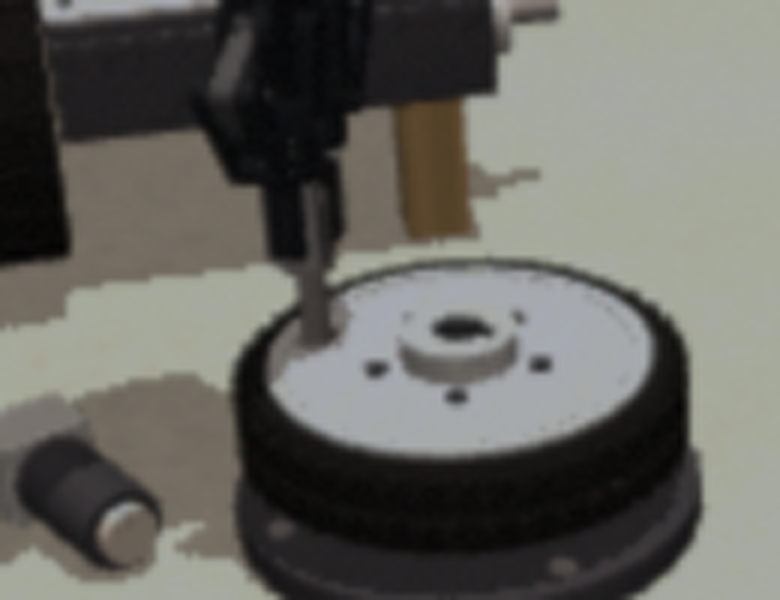

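```bash
python3 - <<'E'
from h import *
hit=bot.movel([460.7,258,77],max_speed=60,threshold=12); print(hit); st()
snap('side','d2',(160,110,130,100),6)
E
```

```text
True
t 9.00 tcp [460.9  257.67  80.41] o [-180.    0.  144.] F [0.2 0.1 3.9] T [ 0.1  -0.07  0.03] open 0.209 q6 1.00
```

View pics/d2.png

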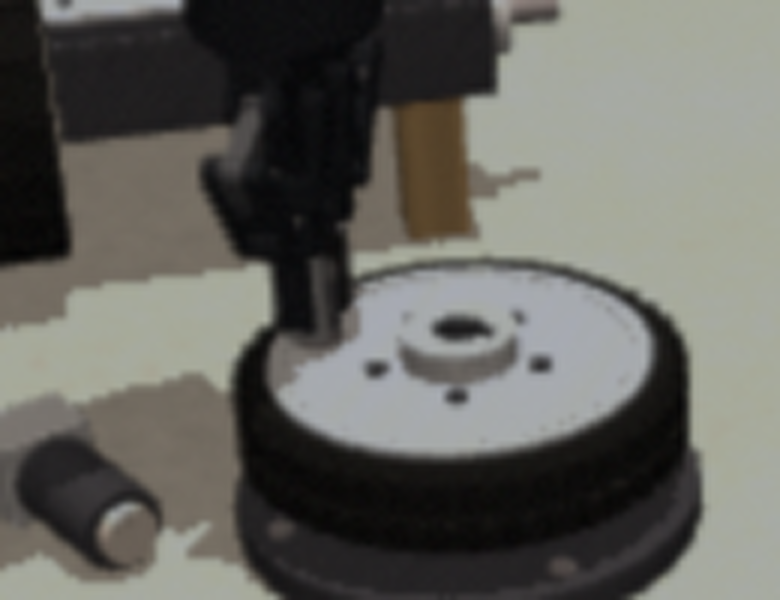

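Seated: the TCP stopped at z 80.4 against a predicted 80.6. I'll release, retract and verify.

```bash
python3 - <<'E'
from h import *
bot.grip(0.5); st()
bot.movel([460.8,257.8,185],max_speed=150)
bot.move_ptp([555,-60,230],O(195)); st()
snap('side','e1',(160,110,130,100),6); snap('top','e2',(125,165,110,100),6,1.6)
E
```

```text
t 9.42 tcp [459.91 256.82  80.14] o [-179.8    0.   144. ] F [-1.2  0.9  0.7] T [ 0.01 -0.02 -0.05] open 0.500 q6 1.00
t 11.61 tcp [554.61 -59.33 229.34] o [ 1.799e+02 -1.000e-01 -1.650e+02] F [ 0.1 -0.5  0.2] T [ 0.05 -0.02 -0.01] open 0.500 q6 -0.50
```

View pics/e1.png

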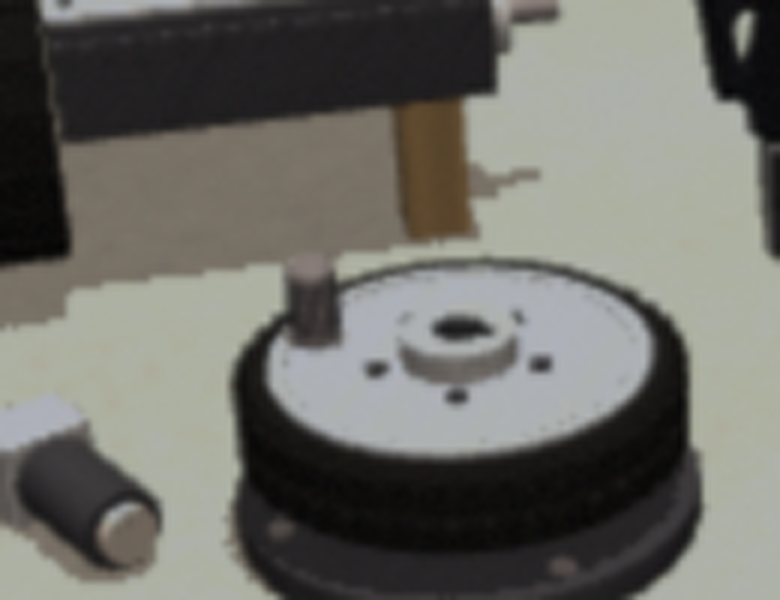

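View pics/e2.png

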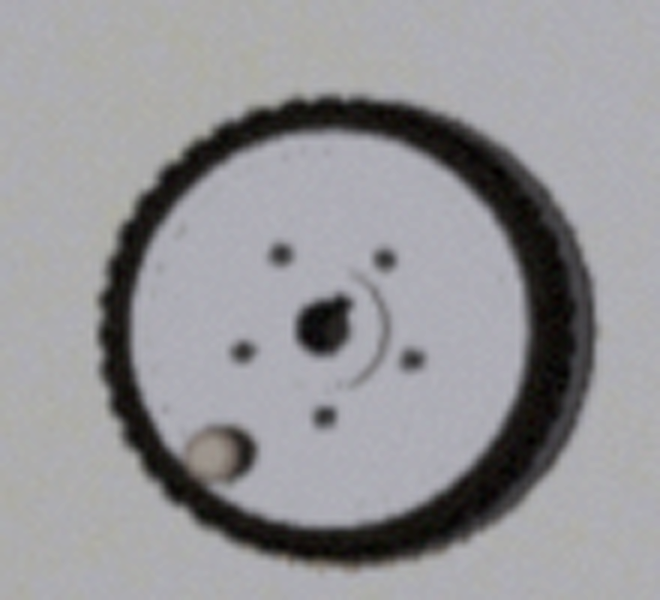

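The pin stands fully seated with its head on the disc, at side (213,157) and top (161,240). Next is the keyed axle.

```bash
python3 - <<'E'
from h import *
bot.move_ptp([561,-136,180],O(195)); 
bot.movel([561,-136,99],max_speed=100,threshold=12); st()
snap('side','f1',(265,150,120,100),6)
bot.grip(0.0,60); st()
bot.grip(0.0,110); st()
bot.movel([561,-136,180],max_speed=120); st()
bot.movel([509.5,221.5,180],rot=O(144),max_speed=200); st()
bot.movel([509.5,221.5,170],max_speed=100); st()
snap('side','f2',(170,60,130,120),5);snap('top','f3',(125,165,110,100),6,1.6)
E
```

```text
t 13.12 tcp [ 561.6  -136.06   99.71] o [-1.80e+02  1.00e-01 -1.65e+02] F [ 0.4 -0.4  0. ] T [ 0.01  0.02 -0.01] open 0.497 q6 -0.63
t 13.50 tcp [ 561.55 -136.27   99.8 ] o [-1.799e+02  1.000e-01 -1.650e+02] F [ 0.3 -0.1  4.3] T [ 0.04  0.14 -0.  ] open 0.216 q6 -0.63
t 13.72 tcp [ 561.59 -136.3    99.92] o [-1.799e+02  1.000e-01 -1.650e+02] F [-0.6 -0.3  4.9] T [0.04 0.23 0.02] open 0.205 q6 -0.63
t 14.54 tcp [ 560.17 -135.67  178.89] o [ 1.799e+02 -1.000e-01 -1.650e+02] F [-0.1 -0.2 -3.9] T [-0.    0.02 -0.01] open 0.206 q6 -0.63
t 16.50 tcp [509.52 220.98 179.91] o [-180.    0.  144.] F [-0.3  0.4 -4.9] T [-0.02  0.   -0.02] open 0.207 q6 0.91
t 16.75 tcp [508.85 220.81 169.28] o [-1.799e+02 -1.000e-01  1.440e+02] F [-0.  -0.6 -4.8] T [ 0.02  0.06 -0.  ] open 0.209 q6 0.91
```

View pics/f1.png

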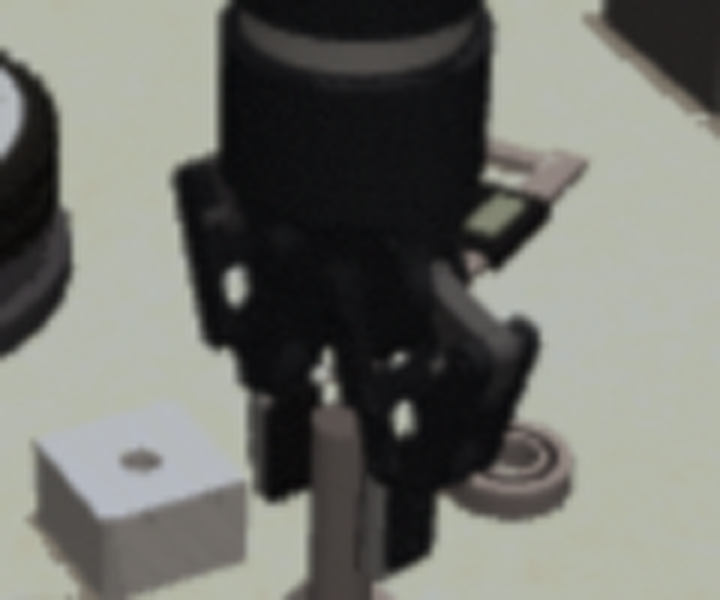

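View pics/f2.png

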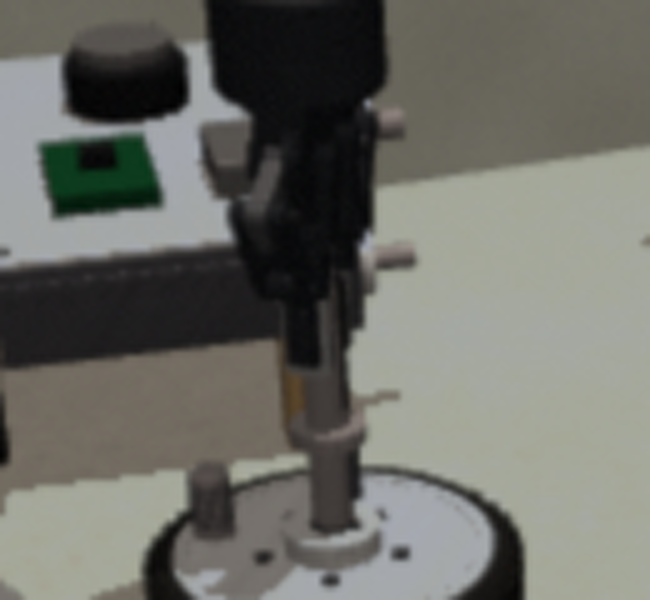

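View pics/f3.png

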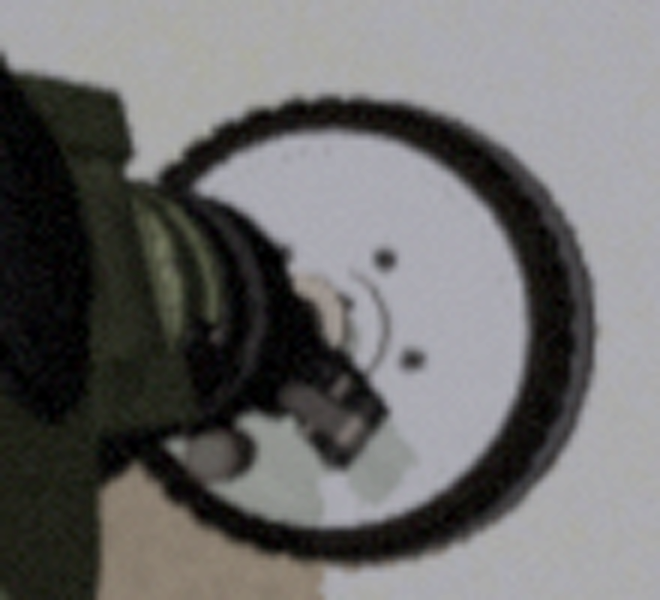

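The axle hangs upright just over the hub in the side view, with its key on the right. Probe down into the bore.

```bash
python3 - <<'E'
from h import *
x0,y0=509.6,221.6
offs=[(0,0)]+[(r*np.cos(a),r*np.sin(a)) for r,n in ((1.2,6),(2.4,10)) for a in np.arange(n)*2*pi/n+2.5]
bot.movel([x0,y0,170],max_speed=60)
for i,(dx,dy) in enumerate(offs):
    hit=bot.movel([x0+dx,y0+dy,156.5],max_speed=40,threshold=6)
    s=bot.get_state(); z=s['tcp_pos'][2]; print(i,round(dx,1),round(dy,1),hit,s['tcp_pos'].round(1),s['contact_force'].round(1),s['wrist_torque'].round(2),round(s['t'],1))
    if z<161: break
    if s['t']>28: break
    bot.movel([s['tcp_pos'][0],s['tcp_pos'][1],170],max_speed=60)
    if i+1<len(offs): bot.movel([x0+offs[i+1][0],y0+offs[i+1][1],170],max_speed=60)
st()
snap('side','g1',(170,60,130,120),5)
E
```

```text
0 0 0 True [508.5 221.4 163.2] [-0.2  0.5 -4.1] [0.08 0.03 0.05] 17.4
1 -1.0 0.7 False [508.4 222.2 156.1] [-0.3  0.5 -3.9] [-0.02 -0.05  0.05] 18.3
t 18.34 tcp [508.42 222.23 156.06] o [-1.799e+02 -1.000e-01  1.440e+02] F [-0.3  0.5 -3.9] T [-0.02 -0.05  0.05] open 0.209 q6 0.91
```

View pics/g1.png

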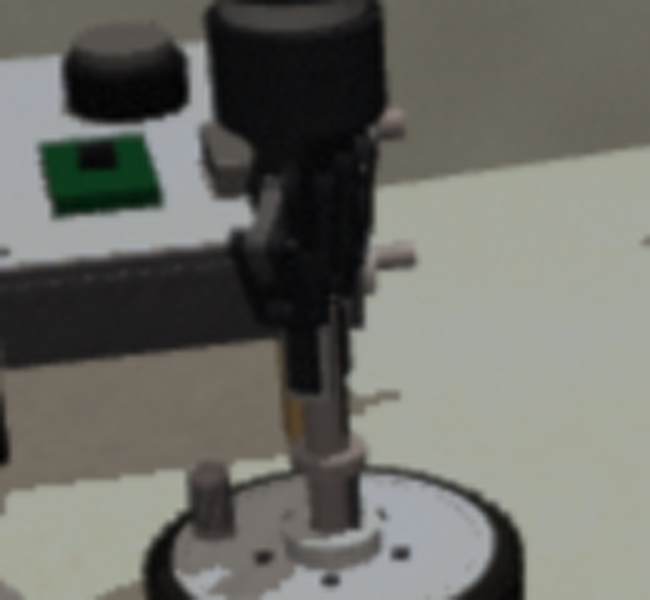

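```bash
python3 - <<'E'
from h import *
x0,y0=508.7,222.2
for a in (0,4,-4,8,-8,12,-12,16,-16,20,-20):
    bot.movel([x0,y0,156.5],rot=O(144+a),max_speed=60)
    hit=bot.movel([x0,y0,145],max_speed=30,threshold=10)
    s=bot.get_state(); z=s['tcp_pos'][2]; print(a,hit,s['tcp_pos'].round(1),s['contact_force'].round(1),s['wrist_torque'].round(2),round(s['t'],1))
    if z<149: break
    if s['t']>30: break
snap('side','g2',(170,60,130,120),5)
E
```

```text
0 False [508.4 222.  144.5] [-1.9 -0.7 -4.6] [-0.22  0.26 -0.02] 19.2
```

View pics/g2.png

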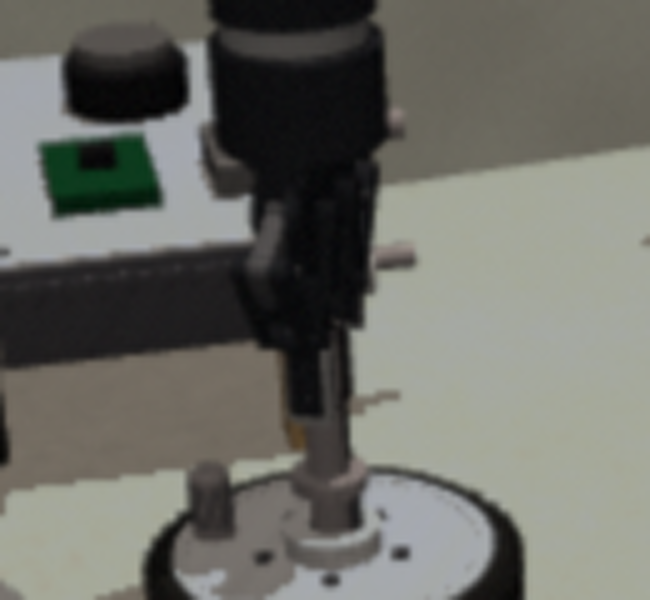

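The key went straight in: the TCP is 9 mm below face-contact height and the force shows only the axle's weight. I'll continue to the collar.

```bash
python3 - <<'E'
from h import *
hit=bot.movel([508.6,222.1,120],max_speed=30,threshold=15); print(hit); s=st()
snap('side','i1',(170,60,130,120),5)
E
```

```text
True
t 19.90 tcp [508.56 222.   123.99] o [-180.    0.  144.] F [-1.  -0.6  6. ] T [-0.02  0.09 -0.08] open 0.208 q6 0.91
```

View pics/i1.png

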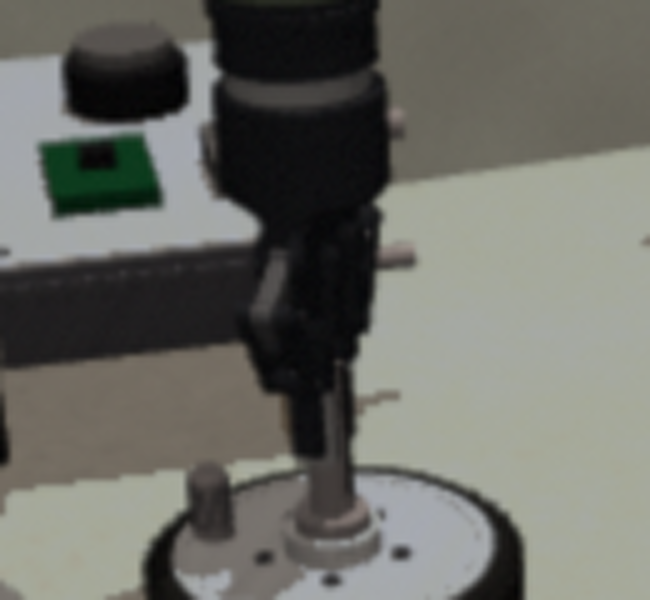

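The collar is on the hub (z 124.0, predicted 123.8). I'll build up the press in small steps.

```bash
python3 - <<'E'
from h import *
zt=123.5
for i in range(25):
    bot.movel([508.6,222.1,zt],max_speed=10); bot.dwell(0.25)
    fs=[]
    for _ in range(3): fs.append(bot.get_state()['contact_force']); bot.dwell(.05)
    f=np.mean(fs,0); print(round(zt,2),f.round(1),bot.get_state()['tcp_pos'].round(2))
    if f[2]>15.5: break
    zt-= 0.5 if f[2]<8 else 0.25
bot.dwell(1.0); st()
snap('side','j1',(170,60,130,120),5);snap('top','j2',(100,140,160,130),4.5,1.6); st()
E
```

```text
123.5 [-2.5 -2.6  7. ] [508.76 222.13 124.02]
123.0 [-3.9 -2.2 10.5] [508.77 222.1  123.97]
122.75 [-4.3 -2.6 12.4] [508.79 222.11 123.99]
122.5 [-5.1 -2.9 13.7] [508.79 222.1  123.95]
122.25 [-5.5 -3.1 15.6] [508.81 222.08 123.94]
t 24.37 tcp [508.81 222.11 123.95] o [-1.798e+02 -1.000e-01  1.440e+02] F [-5.1 -2.2 15.7] T [-0.61  1.15  0.  ] open 0.208 q6 0.91
t 24.47 tcp [508.83 222.12 123.97] o [-1.798e+02 -1.000e-01  1.440e+02] F [-5.3 -2.3 15.9] T [-0.64  1.21  0.02] open 0.210 q6 0.91
```

View pics/j1.png

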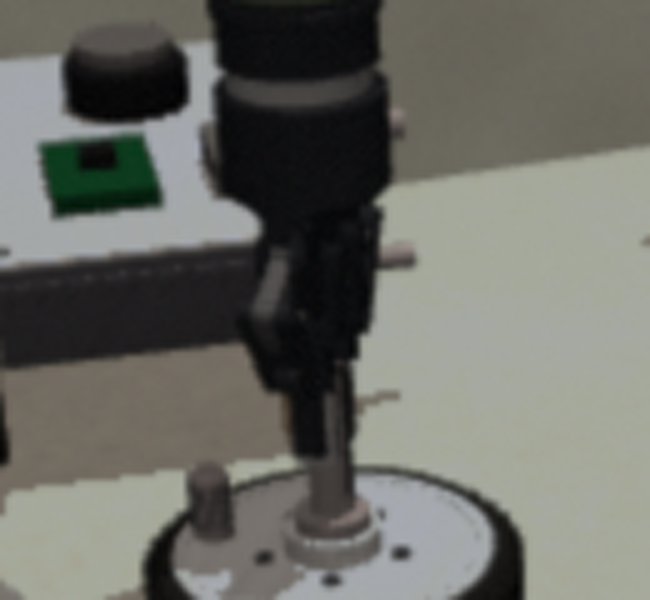

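View pics/j2.png

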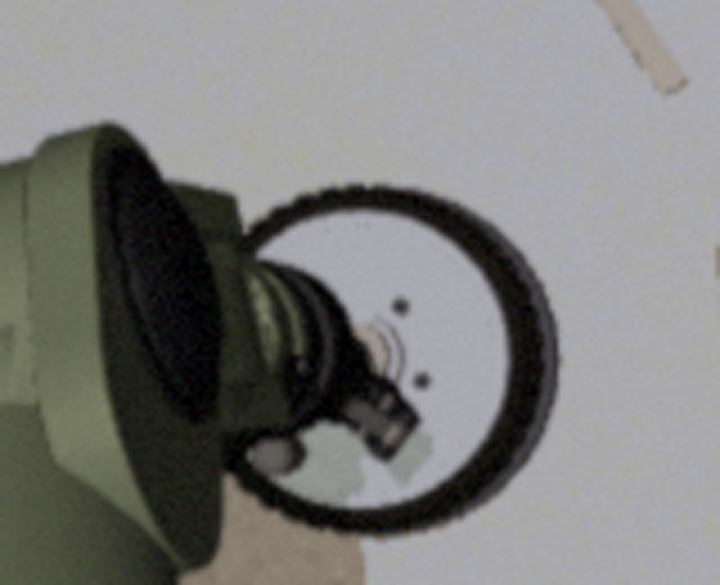

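```bash
python3 - <<'E'
from h import *
bot.movel([508.2,221.9,121.9],max_speed=10); bot.dwell(.8); s=st()
bot.dwell(.5); s=st()
E
```

```text
t 25.52 tcp [508.77 222.08 123.91] o [-179.8   -0.   144. ] F [-6.2 -2.2 17.6] T [-0.58  1.19  0.01] open 0.206 q6 0.91
t 26.02 tcp [508.77 222.09 123.92] o [-179.8   -0.   144. ] F [-6.1 -2.6 17.2] T [-0.54  1.2   0.01] open 0.210 q6 0.91
```

The push holds steady at about 17 N, the axle is home and the pin is in, so I'm handing in.

```bash
python3 - <<'E'
from h import *
bot.sign_off(); st()
E
```

```text
the job is handed in; nothing more can be done
the job is handed in; nothing more can be done
```

The job is handed in, about 26 s into the 61 s limit. The wheel is locked with the pin, and the keyed axle is home in the hub, still gripped and pressed down.

- **Pin:** It went into the lock hole on the first probe and stopped at TCP z 80.4 mm, where I expected 80.6. After I let go, both cameras showed it upright with its head on the disc. It was still in place in the last pictures.
- **Axle:** The first probe caught the edge of the bore; the second, about 1.2 mm over, went in. The key slipped into the keyway without any searching turn. The collar stopped on the hub at TCP z 124.0 mm, where I expected 123.8, and the side view shows it sitting on the hub.
- **Last reading before hand-in:** The downward push was steady at about 17 N, with the axle gripped at the 110 N setting and the tool tilted about 0.2°.
- **Did not work:** A side force of about 6.5 N remained; a small correction did not reduce it.
- **Disagreement:** The two cameras differed by 2–3 mm on positions, so the final fits relied on force-guarded probing.
- **Not checked:** I didn't check the plain shaft and the other loose things in a final wide picture. All force-guarded moves stopped only where expected, apart from the bore-edge touch.

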